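# Sort the forming pads by feel and set the die on the right one

## Robot

A 6-joint arm with a two-finger parallel gripper is mounted at the origin on a cart in front of the work surface, level with it; the furniture and walls round the work are solid. World frame = base frame: x ahead of the robot, y to its left, z up, the work surface at z = 0. Lengths are in m, angles in rad, forces in N, time in s.
With the tool pointing down it reaches from about 0.275 to 0.975 m from the base axis. Payload 8.4 kg.
Tool frame: the origin (TCP) lies midway between the tips of the shut fingers; the grasp point (between the pads) lies env.grasp_offset behind it (env.grasp_offset is the distance from the TCP to the grasp point, in m); z points along the fingers, x is the direction in which the jaws open and shut, and the axes are right-handed (so a half turn about z gives the same grasp; the last joint's range is limited). The gripper opens to 92 mm and grips with 3 to 60 N. Pads are 20 mm wide; open, the fingers measure 128 mm over their backs; the gripper's body (75 mm by 189 mm) begins 69 mm behind the grasp point.
Start: joints at [-0.002, 0.353, 1.633, -0, 1.155, -0.002], TCP at [0.625, -0, 0.215] pointing down, gripper open.
Joint ranges: [-2.63, 2.63], [-0.92, 2.1], [0.06, 2.66], [-1.3, 4.44], [0, 2.69], [-3.02, 3.02]. Speed limits (rad/s): [2.22, 2.22, 2.79, 3.14, 3.14, 3.14].

## Interface

Orientations are given as a rotation vector (axis times angle).
In Python, from rig import env gives the robot as it stands. The module is installed in compiled form; this text tells all that it offers.
- The arm moves only by the tool play_rows, never from a script. Its argument "steps" is a list of rows, each a list of 2 entries, a list of its own where there are three numbers: the shift along the world's x, y, z in m, then the turn about the world's z in rad. A call has 1 to 10 rows; each row shifts and turns the commanded pose from where the row before left it; what a row does not reach is not made up. A row lasts 1/10 s, in which the tool goes at most 50 mm and 8.59 degrees, less where a joint would pass 70% of its speed; a pose out of reach is approached as far as the arm can. A call is refused whole if a number of a shift passes 0.05 or a number of a turn 0.15, either way. A call with a gripper value outside its range is refused whole. "claw" is the opening in per cent of the stroke, from 0 (shut) to 100 (fully open), set as the call begins (left out, the last holds). The fingers move at their own pace and stop on an object; the grip force is fixed at half the most. Time passes only in rows, so rows that do not move let the fingers close. It gives the time, the measured TCP pose, the force and the opening at its end, in the units of the state.
- env.state(): the state, without advancing time (a new reading comes with each control period).
- env.snapshot(name): name is "scene" or "side" or "wrist"; returns a dict with "img" (384x512x3 uint8, red, green, blue), "z_map" (384x512 float32, m along the optical axis (not along the pixel's ray), 0 where there is no reading), "intrinsics" (3x3 intrinsics, pixels), "k1" (the pictures are not rectified: a ray, as slopes to the right and down, at radius r is drawn at 1 + k1 r^2 times it, then the intrinsics apply), "T" (4x4, takes a point from camera to world coordinates). Camera axes: x right, y down, z forward; pixel columns grow to the right and rows downward; lengths in m; the calibration is good to about 2 mm. A picture is of the moment at which its call begins.
- env.finish_job(): hands the job in, once; it reports no verdict.
The state is a dict: "t": time; "joint_positions": joint angles; "joint_vel": joint speeds; "joint_efforts": joint torques, N m; "ee_pos": TCP position; "tool_rot": TCP orientation; "wrist_force": force on the tool from outside, world axes, zero at the start; "moment": the same for the moment, N m; "width": finger opening in m.
Only numpy, scipy, OpenCV 4.12 (cv2) and the standard library are available. Lean on these libraries where they do the work, as an engineer would, in place of code of your own. Each camera call takes 0.05 s, during which the arm holds its last target.

## Task

Three orange spring-loaded forming pads that look alike stand in a sorting rack, one soft, one medium and one firm: before shifting any, find out which is which by pressing them down about 6 mm (never more than 10 mm) and feeling how strongly they push back. Then slide the soft pad on its carriage all the way to the blue end of its track and the firm one all the way to the red end, leaving the medium one at the middle. Also balance the brass die, foot down, on the crown of the medium pad ready for forming, and do not shift the lidded jar, the bur stand or the wooden ring clamp.

Things in the scene. Friction and masses are not known exactly. Their poses are not given: they have to be found in the camera images.
- rack: flat aluminium sorting rack, fixed, 158 x 270 mm (its x, y), 8 mm plate on a 3 mm green mat. Origin: centre of its underside, 3 mm above the worktop. Its +x points along three parallel tracks (85 mm apart in y) to the blue end bar, -x to the red one (bars 20 mm high, 14 mm wide). On each track a carriage with a round steel cup bears an orange domed pad; each starts at mid-track.
- bay_1 (a point): top centre of the unpressed pad in the first bay, carriage at mid-track: rack x 0, y +85, z 66 mm (69 mm above the worktop); fixed to the rack. Pad: 44 mm across, crown domed to a radius of 65 mm, sticks 16 mm out of its cup. Cup: 56 mm across, upright wall from 23 to 50 mm above the rack's origin, over a square 56 mm foot between rails 10 mm high
- bay_2 (a point): the same point of the middle bay: rack x 0, y 0, z 66 mm
- bay_3 (a point): the same point of the third bay: rack x 0, y -85, z 66 mm
- pad_a (a joint): how far pad a is pressed straight down, m: 0 free, stop at 0.014; springs back. Pressed 6 mm the soft pad resists with about 3 N, the medium 7 N, the firm 15 N, growing with depth. Pads a, b, c look alike; which letter stands in which bay changes every time and is not told
- pad_b (a joint): how far pad b is pressed straight down, m: 0 free, stop at 0.014; springs back. Pressed 6 mm the soft pad resists with about 3 N, the medium 7 N, the firm 15 N, growing with depth. Pads a, b, c look alike; which letter stands in which bay changes every time and is not told
- pad_c (a joint): how far pad c is pressed straight down, m: 0 free, stop at 0.014; springs back. Pressed 6 mm the soft pad resists with about 3 N, the medium 7 N, the firm 15 N, growing with depth. Pads a, b, c look alike; which letter stands in which bay changes every time and is not told
- carriage_a (a joint): place along its track of the carriage with pad a, m: 0 mid-track (start), +0.035 at its stop at the blue end, -0.035 at its stop at the red end. Pushed by the side of its cup (about 4 N of friction); stays where it is left. Its bay is not told
- carriage_b (a joint): place along its track of the carriage with pad b, m: 0 mid-track (start), +0.035 at its stop at the blue end, -0.035 at its stop at the red end. Pushed by the side of its cup (about 4 N of friction); stays where it is left. Its bay is not told
- carriage_c (a joint): place along its track of the carriage with pad c, m: 0 mid-track (start), +0.035 at its stop at the blue end, -0.035 at its stop at the red end. Pushed by the side of its cup (about 4 N of friction); stays where it is left. Its bay is not told
- die: loose brass forming die, 0.3 kg: round flat foot 52 mm across and 14 mm thick, upright stem 24 mm across up to 56 mm, standing on the bench to the right of the rack. Origin: centre of the underside of its foot, z up. The medium pad yields about 3 mm under it
- divider_end (a point): top of the near end of a fixed wooden divider board that stands on edge, 162 mm high, with a rail 36 mm wide along its top; from this point it runs 640 mm straight back to the right, along x +0.78, y -0.63 in the base frame. Keep the gripper clear of it
- lidded_jar: loose round glass jar with dark lid, 99 mm diameter, 78 mm high, a bystander beyond the rack; origin at the centre of its underside
- bur_stand: loose yellow stand full of burs, 79 x 108 x 70 mm, a bystander to the right; origin at the centre of its underside
- ring_clamp: loose wooden ring clamp, 22 x 120 x 22 mm, a bystander lying between the robot and the rack's right part; origin at the centre of its underside, its y axis along it

How it is judged:
By the outcome, as a careful person would: the job done as asked, in the order asked, and still so for the second after the job is handed in, with the robot touching nothing.
It also fails if it takes over 67 s, if anything falls off the work surface, if the arm or the gripper's body presses on something with over 40 N, if the wrist force passes 120 N, or if a joint passes its speed limit or range.

## Working session

There is one attempt and no reset: what is moved stays moved. The work goes in short steps, Python scripts to look and compute and a tool call to move; the robot and the scene stay as the last step left them, time stands still between calls to the robot, and variables do not carry over. Pictures are saved under pics/ and viewed, and the job is handed in when it is done.

Besides the shell and the picture viewer there is one more tool, called after "Call:" as name(argument=value, ...) on one line, values as JSON. play_rows: Moves the arm, as the interface text tells. Its arguments: {"type":"object","properties":{"steps":{"type":"array","items":{"type":"array"}},"claw":{"type":"number"}},"required":["steps"]}

```bash
mkdir -p pics; ls; python3 - <<'E'
from rig import env
import cv2, numpy as np
print(env.state(), env.grasp_offset)
for n in ["scene","side","wrist"]:
    s=env.snapshot(n); cv2.imwrite(f"pics/{n}0.png",s["img"][:,:,::-1]); np.savez(f"{n}0.npz",**s)
    print(n,s["intrinsics"].tolist(),s["k1"],s["T"].round(4).tolist())
E
```

```text
pics
{'t': 0.0, 'joint_positions': array([-2.41096408e-03,  3.53617905e-01,  1.63414616e+00, -2.89920631e-06,
        1.15516849e+00, -2.40799347e-03]), 'joint_vel': array([-0.00159965, -0.00097452, -0.00227006, -0.00011606,  0.00136923,
       -0.0004159 ]), 'joint_efforts': array([-2.43486713e-03, -5.93846583e+01, -3.34216332e+01,  6.94100303e-02,
        2.34022352e-02, -1.15005114e-04]), 'ee_pos': array([ 6.24506983e-01, -6.61572681e-06,  2.13877426e-01]), 'tool_rot': array([-3.14159137e+00,  2.82467517e-06,  2.10470464e-03]), 'wrist_force': array([ 0.08577692, -0.39063439,  0.77463609]), 'moment': array([ 0.01776109, -0.02072642, -0.0507106 ]), 'width': 0.09247913980264849} 0.0187
scene [[348.11863641235277, 0.0, 256.10615427556013], [0.0, 348.11863641235277, 191.05163792261953], [0.0, 0.0, 1.0]] -0.024477338579698107 [[0.6946, -0.2991, 0.6542, -0.0795], [-0.719, -0.3188, 0.6176, -0.7676], [0.0239, -0.8994, -0.4366, 0.5146], [0.0, 0.0, 0.0, 1.0]]
side [[449.03062201207314, 0.0, 256.9237806638398], [0.0, 449.03062201207314, 192.7476873418105], [0.0, 0.0, 1.0]] -0.17005903089362856 [[0.8307, -0.2644, 0.4899, -0.0104], [-0.5562, -0.4328, 0.7095, -0.962], [0.0245, -0.8618, -0.5066, 0.6461], [0.0, 0.0, 0.0, 1.0]]
wrist [[339.99774964850985, 0.0, 256.1632559585705], [0.0, 339.99774964850985, 195.0203422229413], [0.0, 0.0, 1.0]] -0.05505759952947236 [[1.0, 0.0006, -0.0016, 0.6247], [0.0002, -0.9617, -0.274, 0.0763], [-0.0017, 0.274, -0.9617, 0.3843], [0.0, 0.0, 0.0, 1.0]]
```

View pics/scene0.png

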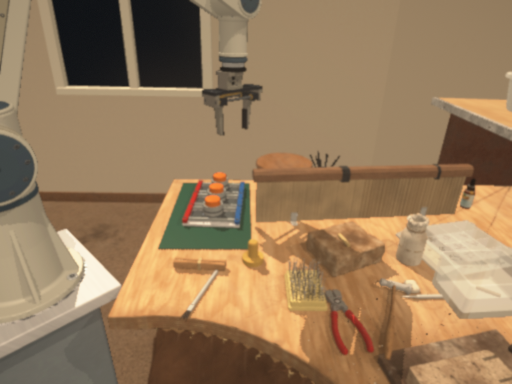

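View pics/side0.png

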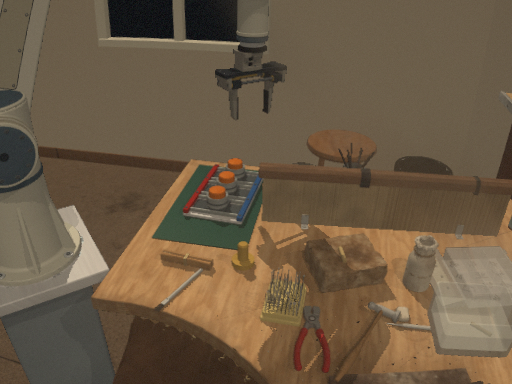

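View pics/wrist0.png

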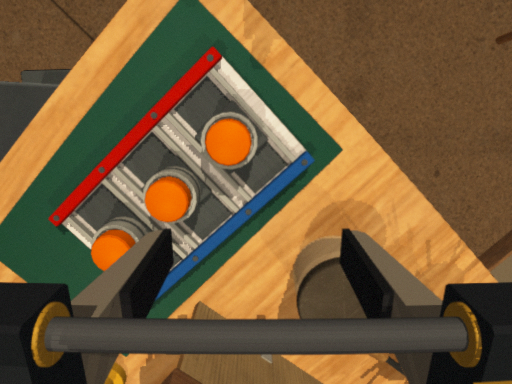

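The wrist view shows the pads at about (115,250), (168,198) and (228,140), with the red bar at upper left and the blue bar at lower right. The jar is partly hidden near (335,280). The scene view shows the die at (254,255) and the clamp at (200,265).

```bash
cat > h.py <<'E'
import numpy as np, cv2
def dist(k1): return np.array([k1,0,0,0,0],float)
def rays(s,uv):
    p=cv2.undistortPoints(np.array(uv,float).reshape(-1,1,2),s["intrinsics"],dist(float(s["k1"]))).reshape(-1,2)
    return np.c_[p,np.ones(len(p))]
def onplane(s,uv,z):
    d=rays(s,uv)@s["T"][:3,:3].T; o=s["T"][:3,3]
    return o+d*((z-o[2])/d[:,2])[:,None]
def cloud(s):
    h,w=s["z_map"].shape
    v,u=np.mgrid[:h,:w]; r=rays(s,np.c_[u.ravel(),v.ravel()])
    P=(r*s["z_map"].reshape(-1,1))@s["T"][:3,:3].T+s["T"][:3,3]
    P[s["z_map"].ravel()==0]=np.nan
    return P.reshape(h,w,3)
def blobs(m,amin=30):
    n,l,st,c=cv2.connectedComponentsWithStats(m.astype(np.uint8))
    return [(l==i,st[i],c[i]) for i in range(1,n) if st[i,4]>=amin]
def orange(s):
    h=cv2.cvtColor(s["img"],cv2.COLOR_RGB2HSV)
    return (h[...,0]>3)&(h[...,0]<14)&(h[...,1]>200)&(h[...,2]>150)
E
python3 - <<'E'
from h import *
for n in ["scene","side","wrist"]:
    s=dict(np.load(n+"0.npz")); C=cloud(s); hsv=cv2.cvtColor(s["img"],cv2.COLOR_RGB2HSV)
    print(n)
    for m,st,c in blobs(orange(s)):
        P=C[m]; print(" pad",st,c.round(1),"ray@.066",onplane(s,[c],.066).round(4)[0],"med",np.nanmedian(P,0).round(4),"top",np.nanpercentile(P[:,2],97).round(4))
    H,S,V=hsv[...,0],hsv[...,1],hsv[...,2]
    for nm,m in [("red",((H<4)|(H>174))&(S>200)&(V>90)),("blue",(H>100)&(H<116)&(S>170)&(V>90)),("yel",(H>17)&(H<28)&(S>190)&(V>100))]:
        for m,st,c in blobs(m,80):
            P=C[m]; print(" ",nm,st,c.round(1),np.nanmedian(P,0).round(4),"zmax",np.nanpercentile(P[:,2],97).round(4))
E
```

```text
scene
 pad [211 198   8   6  30] [214.7 200.8] ray@.066 [ 0.4644 -0.097   0.066 ] med [ 0.4677 -0.0953  0.0645] top 0.0669
side
 pad [229 159  13   6  54] [235.2 161.2] ray@.066 [0.5972 0.0329 0.066 ] med [0.595  0.0296 0.0681] top 0.0705
 pad [220 172  14   7  62] [226.5 174.6] ray@.066 [ 0.534  -0.0251  0.066 ] med [ 0.5332 -0.028   0.0682] top 0.0703
 pad [210 187  15   6  67] [216.9 189.4] ray@.066 [ 0.4719 -0.0819  0.066 ] med [ 0.4708 -0.0842  0.0678] top 0.071
wrist
 pad [205 119  46  46 982] [227.2 143.9] ray@.066 [0.5971 0.0353 0.066 ] med [0.5973 0.0348 0.0672] top 0.0696
 pad [145 177  44  45 931] [166.1 199.7] ray@.066 [ 0.5358 -0.0193  0.066 ] med [ 0.5332 -0.0191  0.0667] top 0.0692
 pad [ 91 230  43  41 746] [108.6 246.8] ray@.066 [ 0.472  -0.0701  0.066 ] med [ 0.4684 -0.0686  0.0667] top 0.0699
  red [  49   47  172  179 3086] [136.2 134.4] [0.4973 0.0411 0.0233] zmax 0.0248
  blue [ 156  152  158  147 2183] [236.8 220.5] [ 0.6025 -0.0559  0.0233] zmax 0.0248
  yel [ 31 303  25  63 430] [ 39.  333.3] [0.5753 0.0264 0.3221] zmax 0.3245
  yel [458 303  24  51 218] [472.7 325.5] [0.6739 0.0277 0.3208] zmax 0.3238
  yel [105 363  21  21 299] [116.  375.1] [ 0.4305 -0.2889  0.0139] zmax 0.0228
```

```bash
python3 - <<'E'
from h import *
s=dict(np.load("wrist0.npz")); C=cloud(s); hsv=cv2.cvtColor(s["img"],cv2.COLOR_RGB2HSV);H,S,V=[hsv[...,i] for i in range(3)]
m=(H>3)&(H<16)&(S>170)&(V>90)
for b,st,c in blobs(m,300):
    P=C[b]; P=P[(P[:,2]>.055)&(P[:,2]<.08)]
    ct=max(cv2.findContours(b.astype(np.uint8),0,2)[0],key=cv2.contourArea)
    hull=onplane(s,cv2.convexHull(ct).reshape(-1,2),.065)
    cc,r=cv2.minEnclosingCircle(hull[:,:2].astype(np.float32))
    # sphere lsq
    A=np.c_[2*P,np.ones(len(P))]; x=np.linalg.lstsq(A,(P**2).sum(1),rcond=None)[0]
    print(st,np.round(cc,4),round(r,4),"sphere",x[:3].round(4),np.sqrt(x[3]+(x[:3]**2).sum()).round(4))
for nm,m in [("red",((H<4)|(H>174))&(S>200)&(V>90)),("blue",(H>100)&(H<116)&(S>170)&(V>90))]:
    b,st,c=max(blobs(m,80),key=lambda t:t[1][4])
    P=C[b]; P=P[P[:,2]>.018][:,:2]
    print(nm,cv2.minAreaRect(P.astype(np.float32)), "med z",np.median(C[b][:,2]))
for n in ["scene","side"]:
    s=dict(np.load(n+"0.npz")); C=cloud(s)
    k=3; 
    x0,y0,x1,y1=(160,160,360,320)if n=="scene" else (150,150,350,350)
    cv2.imwrite(f"pics/{n}0z.png",cv2.resize(s["img"][y0:y1,x0:x1,::-1],None,fx=3,fy=3,interpolation=cv2.INTER_CUBIC))
E
```

```text
[ 205  118   46   48 1705] [0.598  0.0372] 0.0222 sphere [0.5975 0.0359 0.0349] 0.0359
[ 145  176   47   46 1625] [ 0.5364 -0.0186] 0.0243 sphere [ 0.5351 -0.0211  0.0441] 0.0277
[ 304  196   72   44 1353] [ 0.7072 -0.0404] 0.0397 sphere [0. 0. 0.] 0.0
[  91  229   44   42 1148] [ 0.4763 -0.0756] 0.0267 sphere [ 0.4718 -0.077   0.0473] 0.0246
[423 248  43  44 316] [ 0.8274 -0.0968] 0.0285 sphere [0. 0. 0.] 0.0
[351 353  58  31 670] [ 0.7722 -0.2338] 0.0377 sphere [0. 0. 0.] 0.0
[315 354  48  23 444] [ 0.72   -0.2192] 0.028 sphere [0. 0. 0.] 0.0
red ((0.4864925444126129, 0.031403131783008575), (0.2686905562877655, 0.014138161204755306), 42.86774826049805) med z nan
blue ((0.5757569074630737, -0.0522458553314209), (0.2510451674461365, 0.05651957169175148), 42.699684143066406) med z nan
```

View pics/side0z.png

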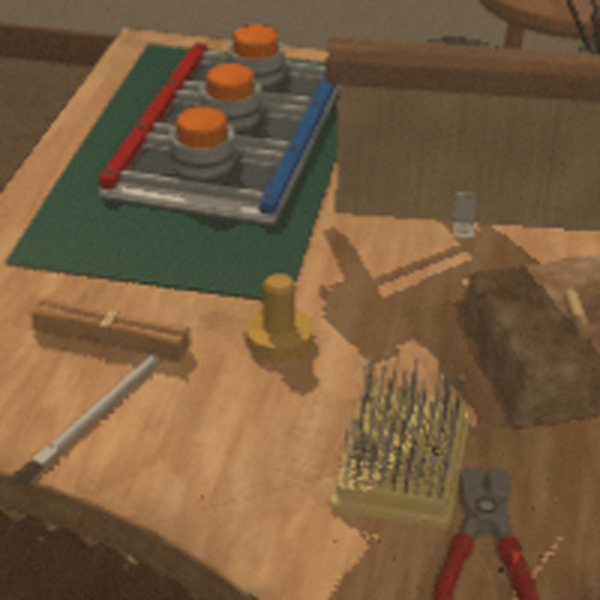

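View pics/scene0z.png

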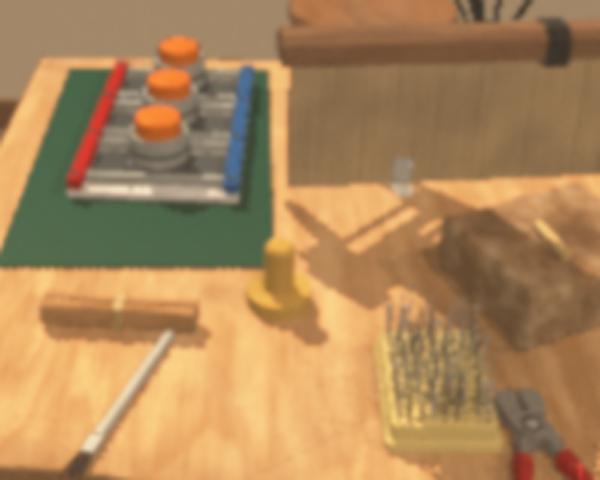

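```bash
python3 - <<'E'
from h import *
c0=np.array([.5355,-.0214]);X=np.array([.680,-.733]);Y=np.array([.733,.680])
d=np.array([.78,-.63]);d/=np.linalg.norm(d);nn=np.array([-d[1],d[0]])
for n in ["scene","side","wrist"]:
    s=dict(np.load(n+"0.npz")); C=cloud(s); P=C[(C[...,2]>.152)&(C[...,2]<.168)]
    if n=="wrist": P=P[(P[:,1]<-.03)]
    P=P[(P[:,0]>.5)&(P[:,0]<1.2)]
    a=P[:,:2]@d; b=P[:,:2]@nn
    print(n,len(P)); 
    if len(P)>20:
        bm=np.median(b); k=abs(b-bm)<.03
        a0=np.percentile(a[k],.5); print("axis b",np.percentile(b[k],[2,50,98]).round(4),"a",np.percentile(a[k],[0.5,1,3,50,99]).round(4))
        e=a0*d+np.mean(np.percentile(b[k],[2,98]))*nn; print("end",e,"rack",(e-c0)@X,(e-c0)@Y)
    # jar, die, clamp clouds
    h=cv2.cvtColor(s["img"],cv2.COLOR_RGB2HSV)
    R=C[...,:2]-c0; 
    for nm,box in [("die",(.36,.52,-.36,-.22)),("clamp",(.25,.5,-.3,-.05)),("far",(.6,.9,-.03,.2))]:
        Q=C[(C[...,0]>box[0])&(C[...,0]<box[1])&(C[...,1]>box[2])&(C[...,1]<box[3])&(C[...,2]>(.008 if nm!="far" else .03))&(C[...,2]<.1)]
        if len(Q)>5: print(" ",nm,len(Q),Q.min(0).round(3),Q.max(0).round(3),np.median(Q,0).round(4))
E
```

```text
scene 1663
axis b [0.1855 0.1937 0.2132] a [0.528  0.5313 0.5427 0.8201 1.1542]
end [ 0.53599257 -0.17663508] rack 0.1141222621491322 -0.10519880424655852
  die 338 [ 0.386 -0.324  0.008] [ 0.437 -0.273  0.056] [ 0.4046 -0.3059  0.0161]
  clamp 1431 [ 0.258 -0.3    0.008] [ 0.5   -0.05   0.068] [ 0.4225 -0.129   0.0192]
  far 39 [0.601 0.008 0.032] [0.62  0.046 0.067] [0.607  0.0173 0.0536]
side 2627
axis b [0.1838 0.193  0.2133] a [0.5292 0.5325 0.5443 0.8229 1.1404]
end [ 0.53648264 -0.17803752] rack 0.11548349970687333 -0.10579324076305492
  die 401 [ 0.387 -0.326  0.008] [ 0.438 -0.274  0.058] [ 0.407  -0.3072  0.016 ]
  clamp 1635 [ 0.261 -0.3    0.008] [ 0.499 -0.05   0.072] [ 0.4375 -0.116   0.0192]
  far 70 [0.6   0.009 0.03 ] [0.625 0.054 0.07 ] [0.607  0.0205 0.054 ]
wrist 4
  die 241 [ 0.419 -0.302  0.008] [ 0.44  -0.275  0.027] [ 0.4292 -0.2896  0.0143]
  clamp 3425 [ 0.384 -0.3    0.008] [ 0.5   -0.05   0.071] [ 0.4624 -0.0636  0.0319]
  far 1262 [0.6   0.008 0.033] [0.625 0.064 0.071] [0.6102 0.0391 0.0658]
```

```bash
python3 - <<'E'
from h import *
s=dict(np.load("wrist0.npz")); C=cloud(s)
for u,v in [(310,270),(320,300),(335,285),(335,245),(290,290),(200,320),(210,360),(300,365),(340,215)]: print(u,v,C[v,u].round(3))
from h import *
for n in ["scene","side"]:
    s=dict(np.load(n+"0.npz")); C=cloud(s); hsv=cv2.cvtColor(s["img"],cv2.COLOR_RGB2HSV);H,S,V=[hsv[...,i] for i in range(3)]
    box=lambda a,b,c,d,z0,z1:C[(C[...,0]>a)&(C[...,0]<b)&(C[...,1]>c)&(C[...,1]<d)&(C[...,2]>z0)&(C[...,2]<z1)]
    Q=box(.36,.46,-.36,-.25,.006,.017); T=box(.36,.46,-.36,-.25,.02,.06); print(n,"foot",cv2.minEnclosingCircle(Q[:,:2].astype(np.float32)),"stem",T.min(0),T.max(0))
    F=box(.36,.46,-.36,-.25,.0125,.0155); print("foot top",cv2.minEnclosingCircle(F[:,:2].astype(np.float32)))
    F=box(.36,.46,-.36,-.25,.052,.06); print("stem top",cv2.minEnclosingCircle(F[:,:2].astype(np.float32)))
    Q=box(.22,.42,-.26,-.1,.012,.03); print("clamp",cv2.minAreaRect(Q[:,:2].astype(np.float32)))
    Q=box(.3,.6,-.55,-.34,.01,.09); print("bur",cv2.minAreaRect(Q[:,:2].astype(np.float32)),Q[:,2].max())
E
```

```text
310 270 [ 0.68  -0.094  0.068]
320 300 [ 0.69  -0.123  0.079]
335 285 [ 0.704 -0.106  0.079]
335 245 [ 0.712 -0.081  0.035]
290 290 [ 0.667 -0.159  0.001]
200 320 [0.611 0.025 0.315]
210 360 [ 0.575 -0.193  0.087]
300 365 [ 0.685 -0.28  -0.   ]
340 215 [ 0.725 -0.058  0.   ]
scene foot ((0.41112226247787476, -0.2986408770084381), 0.02604750171303749) stem [ 0.39846756 -0.31174398  0.02006168] [ 0.42163641 -0.28963248  0.05552287]
foot top ((0.41038668155670166, -0.30044686794281006), 0.0247424878180027)
stem top ((0.4105275273323059, -0.29976338148117065), 0.010408753529191017)
clamp ((0.2997722625732422, -0.22541727125644684), (0.023087887093424797, 0.10374832153320312), 40.24180221557617)
bur ((0.48057466745376587, -0.4553750455379486), (0.25849226117134094, 0.16052007675170898), 11.218310356140137) 0.06641794766126574
side foot ((0.41337502002716064, -0.30024540424346924), 0.026538629084825516) stem [ 0.39996743 -0.31275056  0.02024297] [ 0.42456607 -0.29079468  0.05757224]
foot top ((0.41339072585105896, -0.30118489265441895), 0.02490938827395439)
stem top ((0.4125926196575165, -0.2996806800365448), 0.012028373777866364)
clamp ((0.29806238412857056, -0.22603408992290497), (0.02352461777627468, 0.10044186562299728), 38.506065368652344)
bur ((0.48127686977386475, -0.45618197321891785), (0.25546035170555115, 0.16039663553237915), 10.979910850524902) 0.0654307797862177
```

Call:
play_rows(claw=0, steps=[[[-0.018,-0.0043,0.0],0.125],[[-0.018,-0.0043,0.0],0.125],[[-0.018,-0.0043,0.0],0.125],[[-0.018,-0.0043,0.0],0.125],[[-0.017,-0.0042,0.0],0.125],[[0,0,0],0.123],[[0,0,0],0],[[0,0,0],0]])

```text
t: 0.95
ee_pos: [0.5362, -0.0214, 0.2146]
tool_rot: [2.926, 1.142, 0.0]
wrist_force: [0.1, -0.2, -0.1]
width: 0.03
```

```bash
cat > rackfit.py <<'E'
from h import *
def fit(s):
    C=cloud(s); hsv=cv2.cvtColor(s["img"],cv2.COLOR_RGB2HSV);H,S,V=[hsv[...,i] for i in range(3)]
    for b,st,c in blobs((H>3)&(H<16)&(S>170)&(V>90),300):
        P=C[b]; 
        if not .055<np.nanmedian(P[:,2])<.08: continue
        ct=max(cv2.findContours(b.astype(np.uint8),0,2)[0],key=cv2.contourArea)
        e=cv2.fitEllipse(ct)
        P=P[P[:,2]>.066]
        print("pad",st,"ellipse ctr",onplane(s,[e[0]],.065)[0].round(4),np.round(e[1],1),"cap",P.mean(0).round(4),P[:,2].max().round(4))
    for nm,m in [("red",((H<4)|(H>174))&(S>200)&(V>90)),("blue",(H>100)&(H<116)&(S>170)&(V>90))]:
        for b,st,c in blobs(m,300):
            P=C[b]; P=P[(P[:,2]>.018)&(P[:,2]<.03)][:,:2]
            if len(P)>50: print(nm,cv2.minAreaRect(P.astype(np.float32)))
E
python3 - <<'E'
from rackfit import *
from rig import env
s=env.snapshot("wrist"); np.savez("w1.npz",**s); cv2.imwrite("pics/w1.png",s["img"][:,:,::-1]); fit(s); print(env.state())
E
```

```text
pad [ 147  155   48   46 1406] ellipse ctr [ 0.4726 -0.0761  0.065 ] [43.9 46.5] cap [ 0.4734 -0.08    0.0679] 0.0712
pad [ 234  155   45   46 1456] ellipse ctr [ 0.5337 -0.0199  0.065 ] [43.8 45.1] cap [ 0.5354 -0.0225  0.068 ] 0.0712
pad [ 319  155   47   46 1542] ellipse ctr [0.5944 0.0365 0.065 ] [44.5 45.8] cap [0.5971 0.0347 0.068 ] 0.0718
red ((0.48597776889801025, 0.03148064762353897), (0.26830750703811646, 0.013391472399234772), 42.75666046142578)
blue ((0.5831974148750305, -0.07356880605220795), (0.26822608709335327, 0.014304506592452526), 42.63081741333008)
{'t': 1.0, 'joint_positions': array([-4.26194515e-02,  2.15974176e-01,  1.82227407e+00,  4.09142011e-05,
        1.10323615e+00, -7.87300874e-01]), 'joint_vel': array([-0.0002242 ,  0.00116414, -0.00142473,  0.00065288, -0.00045278,
       -0.00987854]), 'joint_efforts': array([-7.75268977e-02, -4.86736393e+01, -3.21962535e+01,  3.48446646e-02,
        7.81493168e-02, -5.58647071e-02]), 'ee_pos': array([ 0.53626965, -0.02135487,  0.21454185]), 'tool_rot': array([2.92632657e+00, 1.14287049e+00, 1.78747820e-04]), 'wrist_force': array([ 0.37740023, -0.0093107 ,  0.30729885]), 'moment': array([ 0.04940861, -0.01020052, -0.00021401]), 'width': 0.025979715666798898}
```

View pics/w1.png

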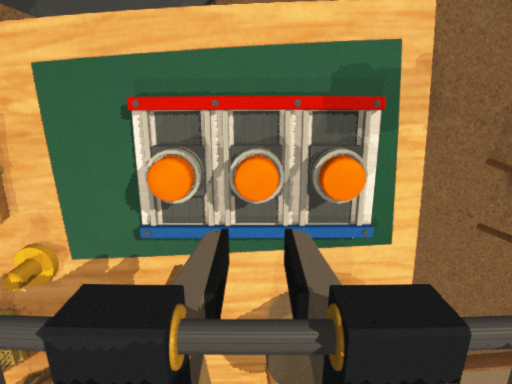

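The three pads sit on one row at (172,178), (257,178) and (343,178), and the bars are clear of them. The rack centre is about (0.535,-0.021), with its y axis at 42.7°. I'll press bay 2 first.

Call:
play_rows(claw=0, steps=[[[-0.001,0,-0.045],0],[[0,0,-0.045],0],[[0,0,-0.04],0],[[0,0,0],0],[[0,0,0],0]])

```text
t: 1.5
ee_pos: [0.5351, -0.0213, 0.0847]
tool_rot: [-2.925, -1.146, 0.002]
wrist_force: [0.8, 0.1, 0.5]
width: 0.0004
```

Call:
play_rows(steps=[[[0,0,-0.006],0],[[0,0,-0.004],0],[[0,0,0],0],[[0,0,0],0]])

```text
t: 1.9
ee_pos: [0.5354, -0.0214, 0.0753]
tool_rot: [2.924, 1.147, 0.002]
wrist_force: [-0.6, -0.1, -0.6]
width: 0.0002
```

Call:
play_rows(steps=[[[0,0,-0.005],0],[[0,0,-0.004],0],[[0,0,0],0],[[0,0,0],0],[[0,0,0],0]])

```text
t: 2.4
ee_pos: [0.5353, -0.0214, 0.0657]
tool_rot: [2.924, 1.148, 0.001]
wrist_force: [2.3, 0.1, 2.3]
width: 0.0006
```

Call:
play_rows(steps=[[[0,0,-0.003],0],[[0,0,0],0],[[0,0,0],0],[[0,0,0],0]])

```text
t: 2.8
ee_pos: [0.5353, -0.0214, 0.0627]
tool_rot: [2.924, 1.148, 0.001]
wrist_force: [1.8, -0.6, 3.7]
width: 0.0005
```

```bash
python3 - <<'E'
from rig import env
import numpy as np
print(env.state()["wrist_force"],env.state()["ee_pos"][2])
for i in range(3):
    env.snapshot("wrist"); print(env.state()["wrist_force"].round(2))
E
```

```text
[ 1.84669751 -0.55614496  3.7437459 ] 0.06270071713829276
[ 1.74 -0.17  3.27]
[1.49 0.17 2.94]
[ 1.36 -0.71  3.39]
```

Call:
play_rows(steps=[[[0,0,0.02],0],[[0.02,0.018,0.015],0],[[0.022,0.02,0],0],[[0.0205,0.02,-0.02],0],[[0,0,-0.009],0],[[0,0,-0.003],0],[[0,0,0],0],[[0,0,0],0],[[0,0,0],0]])

```text
t: 3.85
ee_pos: [0.5976, 0.0368, 0.0664]
tool_rot: [-2.924, -1.147, -0.002]
wrist_force: [1.9, 5.3, 7.4]
width: 0.0004
```

Call:
play_rows(steps=[[[0,0,-0.0035],0],[[0,0,0],0],[[0,0,0],0],[[0,0,0],0]])

```text
t: 4.25
ee_pos: [0.5978, 0.0368, 0.0636]
tool_rot: [-2.924, -1.146, -0.003]
wrist_force: [0.3, 6.3, 13.8]
width: 0.0005
```

Call:
play_rows(steps=[[[0,0,0.02],0],[[-0.04,-0.038,0.015],0],[[-0.042,-0.039,0],0],[[-0.043,-0.0385,-0.02],0],[[0,0,-0.009],0],[[0,0,-0.003],0],[[0,0,0],0],[[0,0,0],0],[[0,0,0],0]])

```text
t: 5.15
ee_pos: [0.4917, -0.0617, 0.0671]
tool_rot: [2.923, 1.149, 0.001]
wrist_force: [-0.6, -0.4, -0.7]
width: 0.0001
```

Call:
play_rows(steps=[[[0,0,0.015],0],[[-0.0192,-0.017,0],0],[[0,0,-0.01],0],[[0,0,-0.006],0],[[0,0,-0.003],0],[[0,0,0],0],[[0,0,0],0],[[0,0,0],0]])

```text
t: 5.95
ee_pos: [0.4718, -0.079, 0.0626]
tool_rot: [2.924, 1.149, -0.002]
wrist_force: [-2.3, -2.9, 7.4]
width: 0.0003
```

```bash
python3 - <<'E'
from rig import env
for i in range(3):
    print(env.state()["wrist_force"].round(2),env.state()["ee_pos"].round(4));env.snapshot("wrist")
E
```

```text
[-2.34 -2.94  7.45] [ 0.4718 -0.079   0.0626]
[-3.68 -2.78  8.36] [ 0.4718 -0.0789  0.0626]
[-2.76 -2.28  8.02] [ 0.4718 -0.079   0.0626]
```

Pressing gave about 3.2 N in bay 2 (soft), 13.8 N at 5.4 mm in bay 1 (firm) and 7.9 N in bay 3 (medium). Next I'll push the bay 2 carriage to the blue end from its red side.

Call:
play_rows(steps=[[[0,0,0.03],0],[[0.007,0.03,0],0],[[0.011,0.034,0],0],[[0.011,0.031,0],0],[[0,0,0],0],[[0,0,-0.03],0],[[0,0,-0.025],0],[[0,0,0],0],[[0,0,0],0]])

```text
t: 7.0
ee_pos: [0.5001, 0.0157, 0.0375]
tool_rot: [-2.924, -1.148, 0.003]
wrist_force: [0.5, 0.0, 0.0]
width: 0.0005
```

Call:
play_rows(steps=[[[0.0068,-0.0074,0],0],[[0.0034,-0.0037,0],0],[[0,0,0],0]])

```text
t: 7.3
ee_pos: [0.5119, 0.004, 0.0387]
tool_rot: [2.924, 1.146, 0.003]
wrist_force: [0.6, 0.2, -0.6]
width: 0.0007
```

Call:
play_rows(steps=[[[0.0034,-0.0037,0],0],[[0.0034,-0.0037,0],0],[[0.0034,-0.0037,0],0],[[0.0034,-0.0037,0],0],[[0,0,0],0]])

```text
t: 7.8
ee_pos: [0.5249, -0.0107, 0.0378]
tool_rot: [2.924, 1.147, 0.001]
wrist_force: [0.9, 1.0, -0.5]
width: 0.0005
```

Call:
play_rows(steps=[[[0.0034,-0.0037,0],0],[[0.0034,-0.0037,0],0],[[0,0,0],0]])

```text
t: 8.1
ee_pos: [0.5315, -0.018, 0.0377]
tool_rot: [2.924, 1.147, 0.0]
wrist_force: [0.1, 1.1, -0.1]
width: 0.0004
```

```bash
python3 - <<'E'
from h import *
from rig import env
s=env.snapshot("side"); cv2.imwrite("pics/s2.png",cv2.resize(s["img"][130:260,130:330,::-1],None,fx=4,fy=4,interpolation=cv2.INTER_CUBIC))
s=env.snapshot("wrist"); cv2.imwrite("pics/w2.png",s["img"][:,:,::-1])
E
```

```text
(no output)
```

View pics/s2.png

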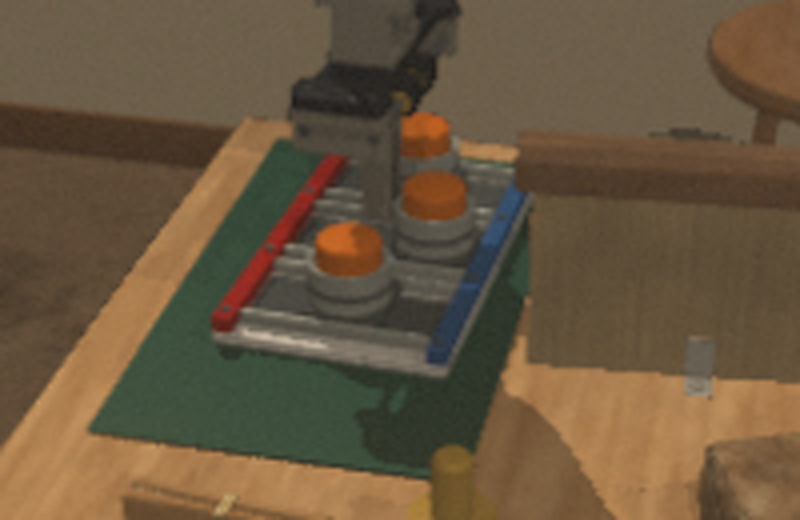

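View pics/w2.png

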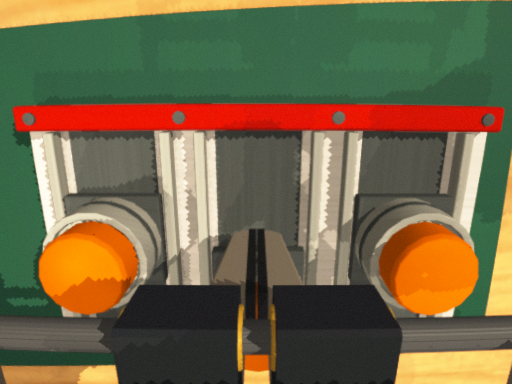

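The side picture shows the middle pad, at (435,195) in the crop, shifted towards blue with the finger behind it. I'll keep pushing until the stop.

Call:
play_rows(steps=[[[0.002,-0.0022,0],0],[[0.002,-0.0022,0],0]])

```text
t: 8.4
ee_pos: [0.5326, -0.0195, 0.0377]
tool_rot: [-2.92, -1.143, 0.005]
wrist_force: [-12.5, 28.6, 15.1]
width: 0.0004
```

Call:
play_rows(steps=[[[0.002,-0.0022,0],0],[[0.0014,-0.0015,0],0]])

```text
t: 8.6
ee_pos: [0.5328, -0.0199, 0.0376]
tool_rot: [-2.915, -1.138, 0.012]
wrist_force: [-21.6, 46.0, 27.4]
width: 0.0005
```

Call:
play_rows(steps=[[[-0.01,0.011,0],0],[[-0.007,0.0075,0],0],[[0,0,0.04],0],[[0,0,0.02],0],[[0.03,0,0],0],[[0.03,0,0],0],[[0.03,0,0],0],[[0.02,0,0],0],[[0,0,0],0],[[0,0,0],0]])

```text
t: 9.6
ee_pos: [0.6309, -0.0074, 0.0974]
tool_rot: [2.924, 1.148, -0.001]
wrist_force: [-0.3, -0.5, -0.2]
width: 0.0005
```

```bash
python3 - <<'E'
from rackfit import *
from rig import env
s=env.snapshot("side"); cv2.imwrite("pics/s3.png",cv2.resize(s["img"][130:260,130:330,::-1],None,fx=4,fy=4,interpolation=cv2.INTER_CUBIC))
s=env.snapshot("wrist"); cv2.imwrite("pics/w3.png",s["img"][:,:,::-1]); fit(s)
print(env.state()["ee_pos"])
E
```

```text
pad [ 231  100   73   73 4139] ellipse ctr [0.5968 0.037  0.065 ] [71.  72.5] cap [0.5972 0.0366 0.0679] 0.0709
pad [   0  102   41   71 2297] ellipse ctr [ 0.4768 -0.0728  0.065 ] [68.5 79.9] cap [ 0.4836 -0.0716  0.0674] 0.07
pad [  97  155   75   71 4041] ellipse ctr [ 0.5591 -0.0432  0.065 ] [68.4 73.4] cap [ 0.5586 -0.0456  0.0679] 0.0715
red ((0.498108834028244, 0.042235106229782104), (0.23701068758964539, 0.014450429938733578), 42.6906623840332)
blue ((0.5226244926452637, -0.1305655688047409), (0.08572867512702942, 0.014255166985094547), 43.242027282714844)
blue ((0.6174704432487488, -0.04243100434541702), (0.17698077857494354, 0.014208533801138401), 42.57499313354492)
[ 0.6302013  -0.00721146  0.09751271]
```

View pics/s3.png

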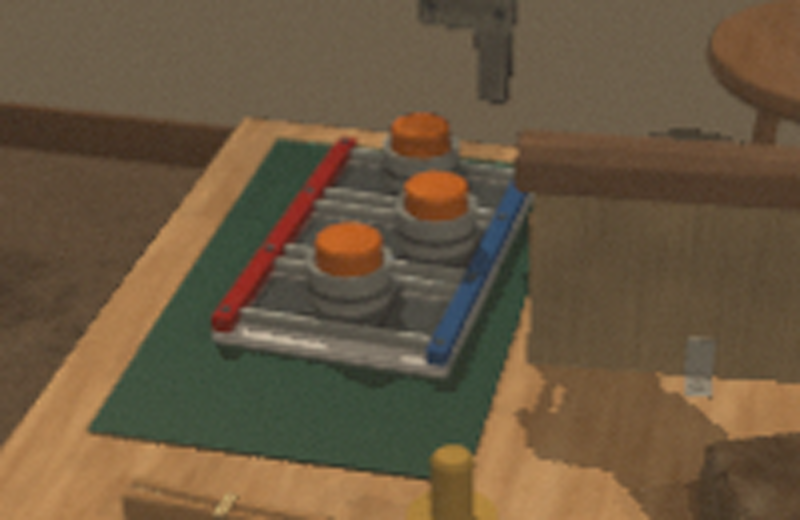

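Call:
play_rows(steps=[[[0.0009,0.007,0],0],[[0,0,-0.03],0],[[0,0,-0.03],0],[[0,0,0],0],[[0,0,0],0],[[-0.0068,0.0074,0],0],[[-0.0034,0.0037,0],0],[[-0.0034,0.0037,0],0]])

```text
t: 10.5
ee_pos: [0.6197, 0.0148, 0.0394]
tool_rot: [2.922, 1.148, 0.004]
wrist_force: [2.2, -3.9, 2.3]
width: 0.0007
```

Call:
play_rows(steps=[[[-0.0034,0.0037,0],0],[[-0.0034,0.0037,0],0],[[-0.0034,0.0037,0],0],[[-0.0034,0.0037,0],0],[[-0.002,0.0022,0],0],[[0,0,0],0]])

```text
t: 11.1
ee_pos: [0.6028, 0.0323, 0.0377]
tool_rot: [-2.924, -1.148, 0.0]
wrist_force: [1.3, -0.4, 0.1]
width: 0.0003
```

Call:
play_rows(steps=[[[-0.002,0.0022,0],0],[[-0.001,0.0011,0],0],[[0,0,0],0]])

```text
t: 11.4
ee_pos: [0.5999, 0.0352, 0.0377]
tool_rot: [-2.924, -1.147, 0.0]
wrist_force: [3.1, -0.8, 1.5]
width: 0.0008
```

Call:
play_rows(steps=[[[-0.001,0.0011,0],0],[[-0.001,0.0011,0],0],[[0,0,0],0]])

```text
t: 11.7
ee_pos: [0.5997, 0.0357, 0.0379]
tool_rot: [2.921, 1.148, 0.003]
wrist_force: [7.1, -10.6, -3.9]
width: 0.0005
```

Call:
play_rows(claw=0, steps=[[[-0.001,0.0011,0],0],[[0,0,0],0]])

```text
t: 11.9
ee_pos: [0.5996, 0.0358, 0.0379]
tool_rot: [2.919, 1.148, 0.005]
wrist_force: [12.0, -16.4, -6.2]
width: 0.0001
```

Call:
play_rows(steps=[[[0.006,-0.0065,0],0],[[0.006,-0.0065,0],0],[[0,0,0.045],0],[[0,0,0.045],0],[[0,0,0.045],0],[[0,0,0.037],0],[[0,0,0],0]])

```text
t: 12.6
ee_pos: [0.6116, 0.0256, 0.2152]
tool_rot: [2.923, 1.147, 0.011]
wrist_force: [0.4, 0.1, 0.0]
width: 0.0004
```

Call:
play_rows(claw=60, steps=[[[-0.025,-0.041,0],0],[[-0.025,-0.041,0],0],[[-0.025,-0.041,0],0],[[-0.025,-0.041,0],0],[[-0.025,-0.041,0],0],[[-0.025,-0.041,0],0],[[-0.025,-0.041,0],0],[[-0.022,-0.042,0],0],[[0,0,0],0],[[0,0,0],0]])

```text
t: 13.6
ee_pos: [0.4109, -0.3038, 0.2088]
tool_rot: [-2.924, -1.143, 0.001]
wrist_force: [0.0, 0.0, 0.1]
width: 0.0548
```

```bash
python3 - <<'E'
from rackfit import *
from rig import env
s=env.snapshot("wrist"); cv2.imwrite("pics/w4.png",s["img"][:,:,::-1]); np.savez("w4.npz",**s)
e=env.state(); print(e["ee_pos"],e["tool_rot"],e["wrist_force"],e["width"])
C=cloud(s); B=(C[...,0]>.36)&(C[...,0]<.46)&(C[...,1]>-.36)&(C[...,1]<-.25)
for nm,a,b in [("stemtop",.05,.06),("foot",.011,.018)]:
    m=B&(C[...,2]>a)&(C[...,2]<b); P=C[m]; print(nm,len(P),P.mean(0),cv2.minEnclosingCircle(P[:,:2].astype(np.float32)),np.median(P[:,2]))
E
```

```text
[ 0.41158437 -0.3030663   0.20892156] [-2.92303530e+00 -1.14511259e+00  9.89097605e-04] [-0.26283841  0.4584487  -0.38100173] 0.05469133557341375
stemtop 451 [ 0.41298888 -0.2980351   0.05545655] ((0.41358840465545654, -0.29875338077545166), 0.011973892338573933) 0.05589168610320394
foot 1138 [ 0.4111989  -0.29642637  0.0144213 ] ((0.4139884114265442, -0.2989291250705719), 0.02603050135076046) 0.014443949211607826
```

View pics/w4.png

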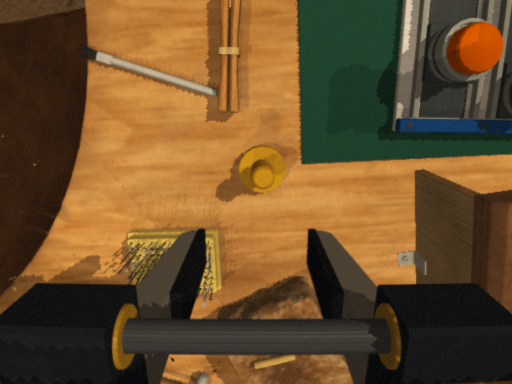

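The wrist view shows the die at (262,170), upright and clear on all sides, at about (0.4135,-0.2988). I'll descend over the stem.

Call:
play_rows(steps=[[[0.0019,0.0043,-0.045],0],[[0,0,-0.045],0],[[0,0,-0.045],0],[[0,0,0],0],[[0,0,0],0],[[0,0,0],0]])

```text
t: 14.25
ee_pos: [0.4156, -0.2996, 0.0768]
tool_rot: [2.922, 1.148, 0.002]
wrist_force: [0.3, 1.0, -0.1]
width: 0.0548
```

```bash
python3 - <<'E'
from rackfit import *
from rig import env
s=env.snapshot("wrist"); cv2.imwrite("pics/w5.png",s["img"][:,:,::-1])
e=env.state(); print(e["ee_pos"])
C=cloud(s); B=(C[...,0]>.36)&(C[...,0]<.46)&(C[...,1]>-.36)&(C[...,1]<-.25)
for nm,a,b in [("stemtop",.05,.06),("foot",.011,.018)]:
    m=B&(C[...,2]>a)&(C[...,2]<b); P=C[m]; print(nm,len(P),P.mean(0),cv2.minEnclosingCircle(P[:,:2].astype(np.float32)),np.median(P[:,2]))
E
```

```text
[ 0.41577076 -0.29999257  0.07711776]
stemtop 1092 [ 0.41230687 -0.29717993  0.05524086] ((0.4132148027420044, -0.29830023646354675), 0.011985808610916138) 0.05577025127680908
foot 2290 [ 0.40884496 -0.29349187  0.0143663 ] ((0.41364550590515137, -0.29838013648986816), 0.026010867208242416) 0.014387092401456109
```

View pics/w5.png

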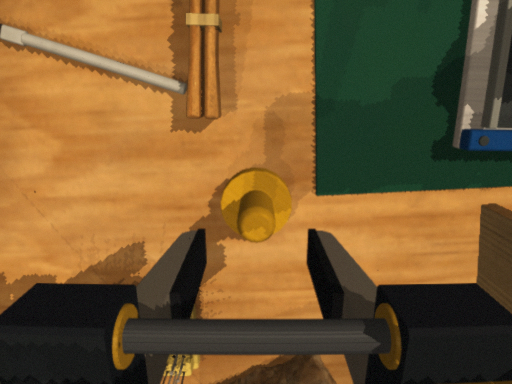

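Call:
play_rows(steps=[[[-0.0023,0.0015,0],0],[[0,0,-0.03],0],[[0,0,-0.023],0],[[0,0,0],0],[[0,0,0],0]])

```text
t: 14.8
ee_pos: [0.412, -0.2981, 0.0228]
tool_rot: [2.924, 1.147, 0.0]
wrist_force: [-0.3, -0.0, 0.1]
width: 0.0554
```

Call:
play_rows(claw=0, steps=[[[0,0,0],0],[[0,0,0],0],[[0,0,0],0],[[0,0,0],0],[[0,0,0],0],[[0,0,0],0]])

```text
t: 15.4
ee_pos: [0.4122, -0.298, 0.0223]
tool_rot: [2.924, 1.147, 0.001]
wrist_force: [-0.5, 0.8, 5.7]
width: 0.0235
```

Call:
play_rows(steps=[[[0,0,0.015],0],[[0,0,0.035],0],[[0,0,0.045],0],[[0,0,0.045],0],[[0.01,0.037,0],0],[[0.01,0.037,0],0],[[0.01,0.037,0],0],[[0.01,0.037,0],0],[[0.01,0.037,0],0],[[0.011,0.034,0],0]])

```text
t: 16.4
ee_pos: [0.4723, -0.0771, 0.1615]
tool_rot: [-2.924, -1.148, 0.001]
wrist_force: [1.3, -0.0, -2.2]
width: 0.0232
```

Call:
play_rows(steps=[[[0,0,0],0],[[0,0,0],0],[[0,0,0],0]])

```text
t: 16.7
ee_pos: [0.4723, -0.0794, 0.1616]
tool_rot: [-2.924, -1.148, 0.001]
wrist_force: [-0.1, -0.1, -3.2]
width: 0.0233
```

```bash
python3 - <<'E'
from rackfit import *
from rig import env
s=env.snapshot("wrist"); cv2.imwrite("pics/w6.png",s["img"][:,:,::-1]); np.savez("w6.npz",**s)
e=env.state(); t=e["ee_pos"]; print(t,e["tool_rot"],e["width"],e["wrist_force"]); fit(s)
C=cloud(s); z0=t[2]-.0223
B=(np.hypot(C[...,0]-t[0],C[...,1]-t[1])<.05)
for nm,a,b in [("stemtop",.05,.06),("foot",.011,.018)]:
    m=B&(C[...,2]>a+z0)&(C[...,2]<b+z0); P=C[m]; print(nm,len(P),P.mean(0),cv2.minEnclosingCircle(P[:,:2].astype(np.float32)),np.median(P[:,2]))
s=env.snapshot("side"); cv2.imwrite("pics/s6.png",cv2.resize(s["img"][80:280,130:380,::-1],None,fx=3,fy=3,interpolation=cv2.INTER_CUBIC))
E
```

```text
[ 0.4722603  -0.0796512   0.16160613] [-2.92480765e+00 -1.14649962e+00  1.14514528e-03] 0.023200228463175064 [-0.65092744 -0.56393971 -2.63348025]
pad [ 432  126   62   54 2503] ellipse ctr [0.5685 0.0598 0.065 ] [52.7 61.8] cap [0.5726 0.0606 0.0678] 0.071
pad [232 166  53  34 406] ellipse ctr [ 0.4706 -0.0767  0.065 ] [47.7 49.7] cap [ 0.4661 -0.0735  0.0693] 0.1425
pad [329 206  53  52 716] ellipse ctr [ 0.5552 -0.0454  0.065 ] [45.6 51.7] cap [ 0.5592 -0.0583  0.0669] 0.0687
red ((0.4857224225997925, 0.031203657388687134), (0.2688139081001282, 0.013248675502836704), 42.82014083862305)
blue ((0.6400041580200195, -0.021408751606941223), (0.11615519970655441, 0.014446988701820374), 42.81223678588867)
stemtop 2692 [ 0.46971694 -0.0774824   0.19445637] ((0.4655532240867615, -0.0733078345656395), 0.026911264285445213) 0.19493664145173262
foot 2131 [ 0.46234962 -0.06961369  0.15353463] ((0.4690279960632324, -0.07659812271595001), 0.025342509150505066) 0.15353145799531684
```

View pics/w6.png

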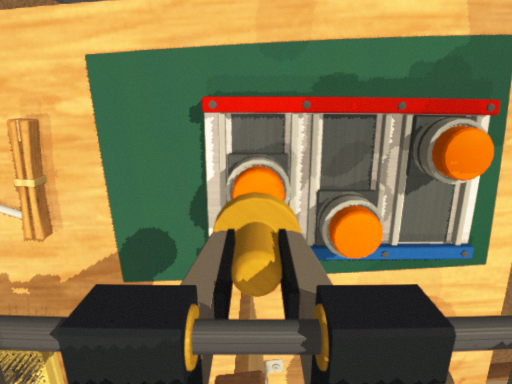

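View pics/s6.png

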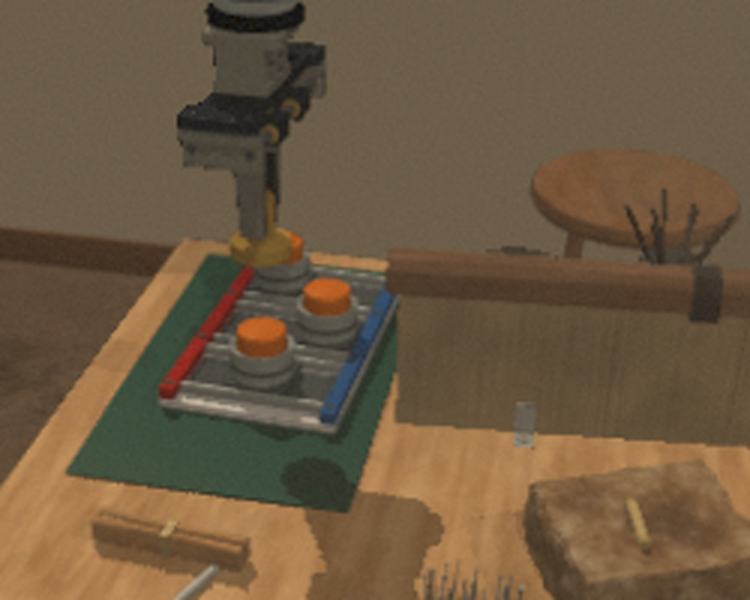

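```bash
python3 - <<'E'
from h import *
from scipy.optimize import least_squares
def footfit(s,zc,guess,lab,zt=.0025):
    C=cloud(s); Xh=np.array([.678,-.735]);Yh=np.array([.735,.678])
    m=(abs(C[...,2]-zc)<zt)&(np.hypot(C[...,0]-guess[0],C[...,1]-guess[1])<.035)
    P=C[m][:,:2]
    R=np.c_[(P-guess)@Xh,(P-guess)@Yh]; c=np.zeros(2)
    for it in range(4):
        a=np.degrees(np.arctan2(R[:,1]-c[1],-(R[:,0]-c[0]))); r=np.hypot(*(R-c).T)
        E=[]
        for k in range(-80,81,8):
            j=np.where(abs(a-k)<4)[0]
            if len(j)>3: E.append(R[j[np.argsort(r[j])[-2]]])
        E=np.array(E)
        q=least_squares(lambda p:np.hypot(E[:,0]-p[0],E[:,1]-p[1])-p[2],[*c,.026],loss="soft_l1",f_scale=.0005).x; c=q[:2]
    print(lab,"rack-frame offset from guess x,y",q.round(4),len(E))
s=dict(np.load("w6.npz")); footfit(s,.1535,np.array([.4723,-.0797]),"w6 vs TCP")
s=dict(np.load("w4.npz")); footfit(s,.0144,np.array([.4135,-.2988]),"w4 vs est")
E
```

```text
w6 vs TCP rack-frame offset from guess x,y [ 0.0011 -0.0004  0.0257] 21
w4 vs est rack-frame offset from guess x,y [0.0001 0.0003 0.0251] 21
```

The soft pad is at the blue bar and the firm pad at the red bar. The die hangs upright, about 1.1 mm towards +X from the TCP. I'll align it over bay 3 and lower it.

Call:
play_rows(steps=[[[-0.0002,0.0021,0],0],[[0,0,-0.03],0],[[0,0,-0.025],0],[[0,0,-0.01],0],[[0,0,0],0],[[0,0,0],0],[[0,0,0],0]])

```text
t: 17.5
ee_pos: [0.4735, -0.077, 0.0979]
tool_rot: [2.924, 1.147, 0.002]
wrist_force: [0.3, -0.3, -2.1]
width: 0.0234
```

Call:
play_rows(steps=[[[0,0,-0.003],0],[[0,0,-0.002],0],[[0,0,0],0],[[0,0,0],0],[[0,0,0],0]])

```text
t: 18.0
ee_pos: [0.4727, -0.0768, 0.0919]
tool_rot: [2.924, 1.148, 0.0]
wrist_force: [0.6, -0.9, -3.4]
width: 0.0226
```

Call:
play_rows(steps=[[[-0.0006,-0.0007,0],0],[[0,0,-0.002],0],[[0,0,0],0],[[0,0,0],0]])

```text
t: 18.4
ee_pos: [0.4721, -0.0775, 0.0899]
tool_rot: [2.924, 1.148, 0.0]
wrist_force: [-0.8, 0.2, -0.7]
width: 0.0233
```

Call:
play_rows(steps=[[[0,0,-0.0015],0],[[0,0,0],0],[[0,0,0],0],[[0,0,0],0]])

```text
t: 18.8
ee_pos: [0.4721, -0.0775, 0.0884]
tool_rot: [2.924, 1.148, 0.0]
wrist_force: [-0.8, -0.7, 0.8]
width: 0.023
```

```bash
python3 - <<'E'
from h import *
from rig import env
s=env.snapshot("wrist"); cv2.imwrite("pics/w7.png",s["img"][:,:,::-1]); np.savez("w7.npz",**s)
s=env.snapshot("side"); cv2.imwrite("pics/s7.png",cv2.resize(s["img"][100:260,130:330,::-1],None,fx=4,fy=3.7,interpolation=cv2.INTER_CUBIC))
e=env.state(); print(e["ee_pos"],e["wrist_force"],e["moment"])
E
```

```text
[ 0.47207109 -0.07750941  0.08839532] [ 0.50778343 -0.22354124  0.92580872] [-0.0397728   0.0057075   0.04462887]
```

View pics/w7.png

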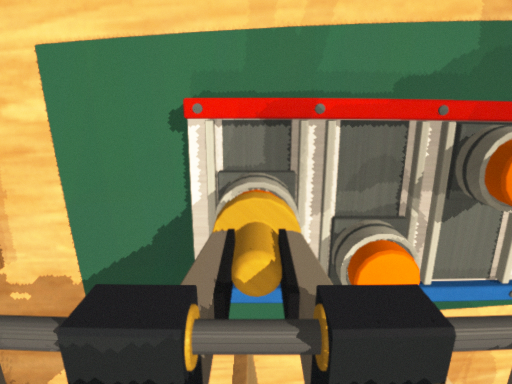

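View pics/s7.png

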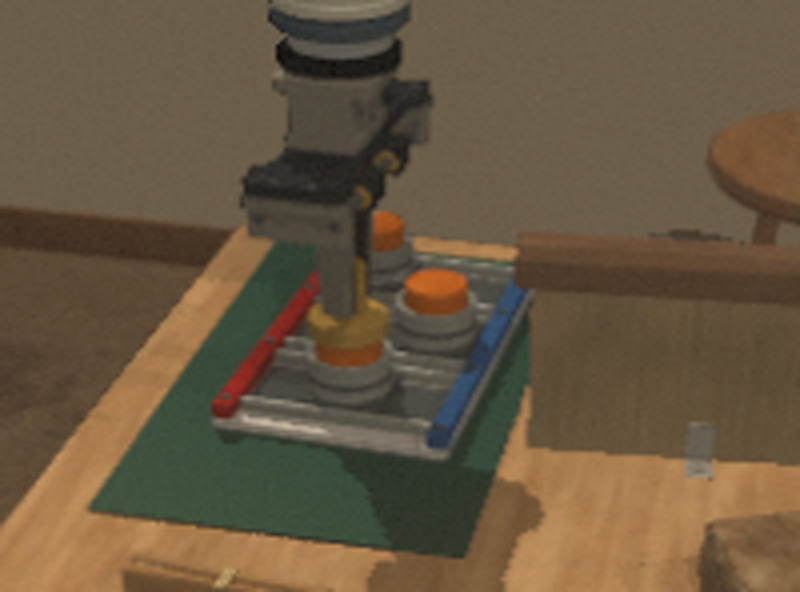

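The die foot, at (257,215) in the wrist view, is centred over the cup. The wrist force shows the pad carries the full weight. Opening gently.

Call:
play_rows(claw=29, steps=[[[0,0,0],0],[[0,0,0],0],[[0,0,0],0],[[0,0,0],0],[[0,0,0],0]])

```text
t: 19.4
ee_pos: [0.472, -0.0775, 0.0883]
tool_rot: [-2.924, -1.148, 0.0]
wrist_force: [-0.6, 0.7, -0.5]
width: 0.0264
```

```bash
python3 - <<'E'
from h import *
from rig import env
s=env.snapshot("wrist"); cv2.imwrite("pics/w8.png",s["img"][:,:,::-1]); np.savez("w8.npz",**s)
a=dict(np.load("w7.npz"))["img"]
for im in (a,s["img"]):
    h=cv2.cvtColor(im,cv2.COLOR_RGB2HSV); m=(h[...,0]>17)&(h[...,0]<30)&(h[...,1]>190)&(h[...,2]>80); m[:,:200]=0;m[:,310:]=0;m[300:]=0
    b=max(blobs(m),key=lambda t:t[1][4]); print(b[1],b[2].round(2))
e=env.state(); print(e["ee_pos"],e["wrist_force"],e["width"])
E
```

```text
[ 213  192   87  104 5287] [256.23 239.31]
[ 213  193   86  103 5464] [255.42 239.96]
[ 0.47196784 -0.07745045  0.08832963] [-0.04620601 -0.76467376 -0.4088292 ] 0.02682448608032726
```

View pics/w8.png

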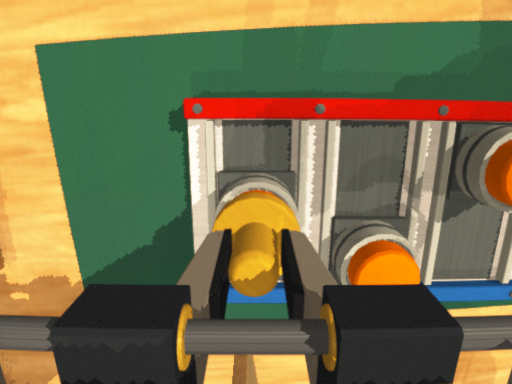

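Call:
play_rows(claw=36, steps=[[[0,0,0],0],[[0,0,0],0],[[0,0,0],0],[[0,0,0],0],[[0,0,0],0]])

```text
t: 19.95
ee_pos: [0.472, -0.0775, 0.0883]
tool_rot: [-2.924, -1.148, 0.0]
wrist_force: [0.5, -0.2, 0.1]
width: 0.0329
```

```bash
python3 - <<'E'
from h import *
from rig import env
s=env.snapshot("wrist"); cv2.imwrite("pics/w9.png",s["img"][:,:,::-1]); np.savez("w9.npz",**s)
for f in "789":
    s=dict(np.load(f"w{f}.npz"));h=cv2.cvtColor(s["img"],cv2.COLOR_RGB2HSV); m=(h[...,0]>17)&(h[...,0]<30)&(h[...,1]>190)&(h[...,2]>80); m[:,:200]=0;m[:,310:]=0;m[300:]=0
    b=max(blobs(m),key=lambda t:t[1][4]); print(f,b[1],b[2].round(2))
    C=cloud(s); t=np.array([.472,-.0775]); mm=(abs(C[...,2]-.080)<.005)&(np.hypot(*(C[...,:2]-t).transpose(2,0,1))<.026)&b[0]
    P=C[mm]; q=np.c_[(P[:,:2]-t)@[.678,-.735],(P[:,:2]-t)@[.735,.678],np.ones(len(P))]
    print("  foot plane slope x,y,z0",np.linalg.lstsq(q,P[:,2],rcond=None)[0].round(4),len(P))
    st=b[0]; r=[np.where(st[v])[0] for v in (255,270,280)]; print("  stem cols",[(x.min(),x.max()) for x in r if len(x)])
e=env.state(); print(e["ee_pos"],e["wrist_force"],e["width"])
E
```

```text
7 [ 213  192   87  104 5287] [256.23 239.31]
  foot plane slope x,y,z0 [ 0.0879 -0.0017  0.0815] 2185
  stem cols [(np.int64(234), np.int64(279)), (np.int64(232), np.int64(281)), (np.int64(232), np.int64(280))]
8 [ 213  193   86  103 5464] [255.42 239.96]
  foot plane slope x,y,z0 [0.0576 0.019  0.0816] 2334
  stem cols [(np.int64(231), np.int64(280)), (np.int64(228), np.int64(281)), (np.int64(230), np.int64(276))]
9 [ 213  193   86  103 5913] [255.66 240.71]
  foot plane slope x,y,z0 [0.033  0.0195 0.0812] 2752
  stem cols [(np.int64(226), np.int64(286)), (np.int64(227), np.int64(286)), (np.int64(231), np.int64(276))]
[ 0.47199245 -0.07745425  0.08833049] [-0.47542578 -0.27144151  0.61490542] 0.03312359980526098
```

View pics/w9.png

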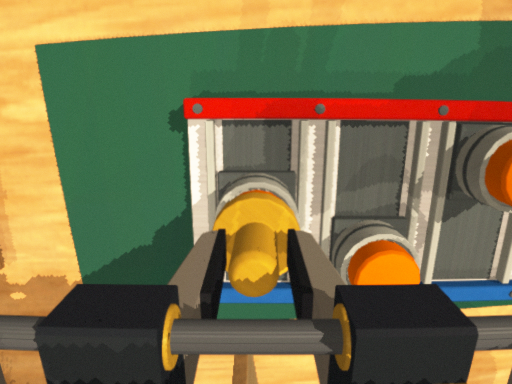

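The die stands alone on the pad with a small steady tilt of about 1°. I'll open further and leave straight up.

Call:
play_rows(claw=60, steps=[[[0,0,0],0],[[0,0,0],0],[[0,0,0],0],[[0,0,0],0],[[0,0,0.02],0],[[0,0,0.03],0],[[0,0,0.04],0],[[0,0,0.04],0],[[0,0,0],0],[[0,0,0],0]])

```text
t: 21.0
ee_pos: [0.4724, -0.0775, 0.219]
tool_rot: [2.923, 1.147, 0.003]
wrist_force: [-0.3, 0.3, -0.6]
width: 0.0552
```

```bash
python3 - <<'E'
from rackfit import *
from rig import env
s=env.snapshot("wrist"); cv2.imwrite("pics/w10.png",s["img"][:,:,::-1]); fit(s)
C=cloud(s); X=np.array([.678,-.735]);Y=np.array([.735,.678]);c=np.array([.535,-.021]);b3=np.array([.4725,-.0786])
D=np.hypot(*(C[...,:2]-b3).transpose(2,0,1))<.03
T=C[D&(C[...,2]>.115)&(C[...,2]<.13)]; cc,r=cv2.minEnclosingCircle(T[:,:2].astype(np.float32)); print("stemtop rack offs",(cc-b3)@X,(cc-b3)@Y,r,np.median(T[:,2]))
F=C[D&(C[...,2]>.074)&(C[...,2]<.086)]; cc,r=cv2.minEnclosingCircle(F[:,:2].astype(np.float32)); print("foot",(cc-b3)@X,(cc-b3)@Y,r)
q=np.c_[(F[:,:2]-b3)@X,(F[:,:2]-b3)@Y,np.ones(len(F))];print("slope",np.linalg.lstsq(q,F[:,2],rcond=None)[0])
s=env.snapshot("side"); cv2.imwrite("pics/s10.png",cv2.resize(s["img"][130:290,130:330,::-1],None,fx=4,fy=3.7,interpolation=cv2.INTER_CUBIC))
C=cloud(s); Q=C[(C[...,0]>.22)&(C[...,0]<.42)&(C[...,1]>-.26)&(C[...,1]<-.1)&(C[...,2]>.012)&(C[...,2]<.03)]; print("clamp",cv2.minAreaRect(Q[:,:2].astype(np.float32)))
e=env.state(); print(e["ee_pos"],e["t"])
E
```

```text
pad [ 402  122   51   46 1801] ellipse ctr [0.5693 0.0602 0.065 ] [44.4 49.9] cap [0.5724 0.0618 0.0678] 0.0708
pad [ 316  190   45   44 1497] ellipse ctr [ 0.555  -0.0462  0.065 ] [42.7 43.8] cap [ 0.5576 -0.0472  0.068 ] 0.222
red ((0.48581889271736145, 0.031703583896160126), (0.2687515616416931, 0.01333926897495985), 42.61801528930664)
blue ((0.6354542374610901, -0.025514476001262665), (0.12551391124725342, 0.014330202713608742), 42.52409362792969)
blue ((0.5241250991821289, -0.12833495438098907), (0.10828346014022827, 0.014452856965363026), 42.45222091674805)
stemtop rack offs -5.6044256150708386e-05 -0.0016030569635152616 0.012056422419846058 0.12256724657962981
foot 0.00038414430820943345 -0.0005253311209201612 0.026088552549481392
slope [0.01990182 0.02523555 0.08116995]
clamp ((0.2988240122795105, -0.22484749555587769), (0.025684654712677002, 0.09974034130573273), 40.59790802001953)
[ 0.4711697  -0.07733373  0.21724247] 21.1
```

View pics/w10.png

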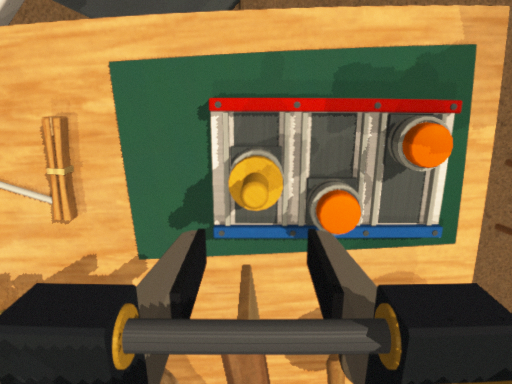

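View pics/s10.png

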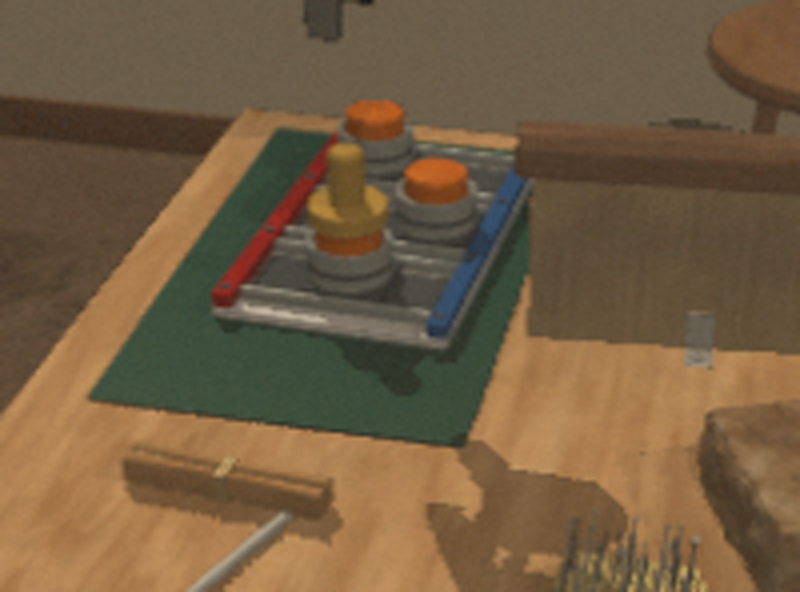

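The pictures show the die upright on the left (medium) pad, the middle pad at the blue bar and the right pad at the red bar. The clamp is where it was.

```bash
python3 -c "
from rig import env
print(env.finish_job()); print(env.state()['t'])"
```

```text
the job is handed in; nothing more can be done
None
the job is handed in; nothing more can be done
```

I handed the job in at about 21 s. All three pads are sorted and the brass die stands on the medium one; the hand-in reported no verdict.

| Bay | Press depth | Force felt | Pad | Carriage in last picture |
|---|---|---|---|---|
| 1 | 5.4 mm | about 14 N | firm | about -35 mm, red end |
| 2 | 6.3 mm | about 3.3 N | soft | about +35 mm, blue end |
| 3 | 6.4 mm | about 8 N | medium | left at the middle |

- **Pressing:** All three were pressed before any carriage was moved, and none went past 10 mm. On the way to bay 3 one move fell short, and the shut fingers came down beside that pad. The wrist felt no force, so I lifted, corrected and pressed it properly.
- **Carriages:** Both were pushed until the force rose sharply at the stop. The blue-end push peaked at about 58 N on the wrist, through the fingertips and not the gripper's body.
- **Die:** It stands foot down on the medium pad, off centre by well under 1 mm, with a small tilt of about 1–2° that stayed steady after release.
- **Bystanders:** The ring clamp was measured again and had not moved beyond measuring error. I did not measure the jar or the bur stand again. The arm passed above or clear of both, with no unexpected forces. The medium carriage's mid position was judged only from the pictures.

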